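# Lock the tongued lid onto a brownie delivery case

### The arm

A 6-joint arm with a two-finger parallel gripper is mounted at the origin on the work surface. World frame = base frame: x ahead of the robot, y to its left, z up, the work surface at z = 0. Lengths are in m, angles in rad, forces in N, time in s.
With the tool pointing down it reaches from about 0.375 to 0.975 m from the base axis. Payload 3.8 kg.
Tool frame: the origin (TCP) lies at the very end of the fingers, on their centre line; the grasp point (between the pads) lies 19 mm behind it; z points along the fingers, y is the line along which they close (so a half turn about z gives the same grasp; the last joint's range is limited). The gripper opens to 85 mm and grips with 20 to 120 N. Pads are 22 mm wide; open, the fingers measure 114 mm over their backs; the gripper's body (76 mm by 85 mm) begins 54 mm behind the grasp point. The pads swing forward as they close: fully open they stand 13 mm farther back than shut.
Start: joints at [1.145, 0.264, 1.604, -0, 1.274, -0.037], TCP at [0.256, 0.625, 0.231] pointing down, gripper open.
Joint ranges: [-2.63, 2.63], [-0.94, 2.18], [0.31, 2.57], [-1.31, 4.45], [0, 2.66], [-2.55, 2.55]. Speed limits (rad/s): [2.57, 2.57, 3.14, 3.14, 3.14, 3.14].

### API

Orientations are given as a rotation vector (axis times angle).
In Python, from workcell import * gives the robot as it stands.
- The arm moves only by the shell command python3 -m crank 'ROWS' [OPENING] [FORCE]. ROWS is JSON, a list that holds one entry, the list of rows, each a list of 6 numbers: the shift along the tool's x, y, z in cm, then the turn, a rotation vector about the tool's x, y, z in rad. In form: [[[dx, dy, dz, ax, ay, az], ...]]. A call has 1 to 8 rows; each row shifts and turns the commanded pose from where the row before left it, along the tool's axes as they then stand; what a row does not reach is not made up. A row lasts 1/12 s, in which the tool goes at most 41.7 mm and 7.16 degrees, less where a joint would pass 70% of its speed; a pose out of reach is approached as far as the arm can. A call with a gripper value outside its range is refused whole. OPENING is the finger opening in cm, from 0 to 8.54, set as the call begins (- or left out, the last holds). The fingers move at their own pace and stop on an object; FORCE is the grip in N (left out, the last holds). Time passes only in rows, so rows that do not move let the fingers close. It gives the time, the measured TCP pose, the force, the opening and the grip force at its end, in the units of the state.
- read_state(): the state, without advancing time (a new reading comes with each control period).
- read_camera(name): name is "side" or "top"; returns the picture (480x640x3 uint8, blue, green, red); there is no depth.
- camera_model(name): a dict with "camera_matrix" (3x3 intrinsics, pixels), "k1" (the pictures are not rectified: a ray, as slopes to the right and down, at radius r is drawn at 1 + k1 r^2 times it, then the intrinsics apply), "R" (3x3) and "t" (3): a world point X has camera coordinates R X + t. Camera axes: x right, y down, z forward; pixel columns grow to the right and rows downward; lengths in m; the calibration is good to about 2 mm. A picture is of the moment at which its call begins. camera_model takes no time and is no camera call.
- finish_job(): hands the job in; it is judged then, once.
The state is a dict: "time": time; "q": joint angles; "joint_vel": joint speeds; "joint_torque": joint torques, N m; "tool_pos": TCP position; "tcp_rot": TCP orientation; "wrist_force": force on the tool from outside, world axes, zero at the start; "torque": the same for the moment, N m; "width": opening from 0.0 (shut) to 1.0 (fully open); "grip_force": force on a finger pad.
Only numpy, scipy, OpenCV 4.12 (cv2) and the standard library are available. Lean on these libraries where they do the work, as an engineer would, in place of code of your own. Each camera call takes 0.05 s, during which the arm holds its last target. There are 200 camera calls.

### The job

Close the brownie case: take the lid board by its handle, slip its tongue at a slant into the groove under the lip of the case, then lower the board flat and press its plain end down until the sprung catch snaps over it. The lid must end fully home and square on the case, locked and let go; work gently and by feel (the plywood is thin), never forcing or dropping the lid on the case, and leave the other things on the bench where they are.

Things in the scene. Friction and masses are not known exactly. Their poses are not given: they have to be found in the camera images.
- crate: Plywood brownie case, open on top, fixed to the bench, 150 mm wide (its y). Origin: on the bench, middle of its underside, z up. Round it sits a rim frame, 222 mm long (x), which carries groove, sill and catch. The frame is set anywhere within +-22 mm along x (s) and 0 to 14 mm raised (r), differently each time, stiffly held; s and r are NOT measured: feel or look for them.
- groove (a point): Nominal groove point, at x = -105, y = 0, z = 64 mm of the case, at the end nearer the robot. The real groove lies at x + s, z + r. In frame terms (add s, r): end wall's inner face x = -110 mm; lip over the groove from there to x = -100, underside z = 69, top 73; groove floor x = -110 to -94, z = 52. All 150 mm wide. The plywood is thin: no push of the lid on the case over 20 N while it slants, or 32 N flat.
- sill (a point): Nominal middle of the flat sill in front of the groove, on its top: x = -64, y = 0, z = 60 mm of the case (real: x + s, z + r). It reaches 30 mm either way along x and is 130 mm wide; a tongue tip set on it can be slid along it to -x under the lip. The lid rests on the sill, the side rims and the +x end wall, all at z = 60 + r.
- catch (a joint): Sprung steel catch, 50 mm wide, in the middle of the frame's +x end: metres pushed outward (+x), 0 at rest, 0.008 at most; spring 0.9 N at 0 plus 0.3 N per mm. The lid's end edge pushes it outward on the way down, then it snaps back over the lid. Pressing down near that end takes about 3 to 10 N.
- catch_nose (a point): Nominal inner tip of the catch's nose, x = 95.5, y = 0, z = 75 mm of the case (real: x + s, z + r). It overhangs the home lid's end by 4 to 6 mm, flat underside 1.5 mm above the lid; its top slopes from z = 76 at the tip to 83 mm 6.5 mm farther out, then is flat: a lid not fully in the groove lands on the flat.
- home (a point): Nominal place of the centre of the lid's handle when the lid is home: x = 2 (0.5 to 3), y = 0, z = 108 mm of the case (real: x + s, z + r), the lid's axes parallel to the case's.
- lid_handle (a point): Centre of the lid's handle, a wooden bar 90 mm long along the lid's y, section 16 x 16 mm, 48 mm above the lid's underside, 28 mm clear below it, on two 14 mm posts at y = +-38 mm. The lid: loose plywood board, 0.25 to 0.42 kg, flat on the bench at first, 150 mm wide (y), 12 mm thick, 209.5 mm long (x) with its tongue. x points from the tongue to the plain end, z up.
- lid_tongue (a point): Middle of the tip of the lid's tongue, 110.5 mm to -x of and 45 mm below lid_handle; axes as the lid. The tongue is the lower 6 mm of the board, 12 mm long, along the whole 150 mm edge.
- lid_end (a point): Middle of the lid's plain end edge, on its top face: 99 mm to +x of and 36 mm below lid_handle.
- jar_mid (a point): Bystander: amber jar, 48 mm across, 85 mm high; point half-way up.
- spatula_mid (a point): Bystander: spatula 200 mm long lying on the bench; point at its middle.
- mug_mid (a point): Bystander: small steel cup, 66 mm across, 80 mm high; point half-way up.

How it is judged:
By the outcome, as a careful person would: the job done as asked, in the order asked, and still so for the second after the job is handed in, with the robot touching nothing.
It also fails if it takes over 72 s, if anything falls off the work surface, if the arm or the gripper's body presses on something with over 40 N, if the wrist force passes 120 N, or if a joint passes its speed limit or range.

## Working session

There is one attempt and no reset: what is moved stays moved. The work goes in short steps, Python scripts to look and compute and a shell command to move; the robot and the scene stay as the last step left them, time stands still between calls to the robot, and variables do not carry over. Pictures are saved under pics/ and viewed, at most 10 in all, crops included, and the job is handed in when it is done.

```bash
mkdir -p pics; ls
python3 - <<'E'
from workcell import *
import cv2
for n in("top","side"):
    cv2.imwrite(f"pics/{n}0.png",read_camera(n)); m=camera_model(n); print(n,m)
s=read_state(); print(s)
E
```

```text
pics
top {'camera_matrix': array([[609.15021049,   0.        , 321.7770838 ],
       [  0.        , 609.15021049, 239.00207057],
       [  0.        ,   0.        ,   1.        ]]), 'k1': -0.07902785481564775, 'R': array([[ 0.03825483, -0.99925575,  0.00495192],
       [-0.97510849, -0.03841258, -0.21837561],
       [ 0.21840329,  0.00352526, -0.97585223]]), 't': array([-0.00457602,  0.56090299,  0.87769546])}
side {'camera_matrix': array([[482.16771469,   0.        , 330.98940991],
       [  0.        , 482.16771469, 242.9752656 ],
       [  0.        ,   0.        ,   1.        ]]), 'k1': 0.006862999230683921, 'R': array([[ 0.99281565, -0.11924375, -0.0099005 ],
       [-0.0878101 , -0.66988917, -0.73725021],
       [ 0.08128025,  0.73282291, -0.67554726]]), 't': array([-0.54346147,  0.11190283,  0.82165359])}
{'time': 0.1, 'q': array([ 1.14510695e+00,  2.64673838e-01,  1.60526412e+00, -3.13724880e-05,
        1.27370072e+00, -3.69227962e-02]), 'joint_vel': array([-7.68493653e-04,  8.72187726e-05, -3.08600695e-03,  2.25345845e-03,
       -1.47170142e-03, -1.22267822e-03]), 'joint_torque': array([-8.90015363e-04, -5.16714764e+01, -3.68585801e+01, -1.50679484e-04,
        6.31238072e-03, -2.21607991e-06]), 'tool_pos': array([0.25560438, 0.62400567, 0.2300748 ]), 'tcp_rot': array([-0.60673521, -3.08199666,  0.00313866]), 'wrist_force': array([-0.3625145 , -0.47452772,  0.36310595]), 'torque': array([ 0.00113684, -0.02035634,  0.02446619]), 'grip_force': 0.0, 'width': 1.0033555341715543}
```

View pics/top0.png

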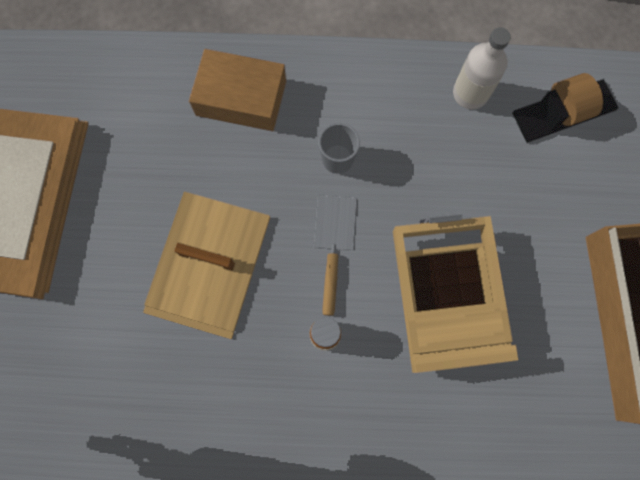

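View pics/side0.png

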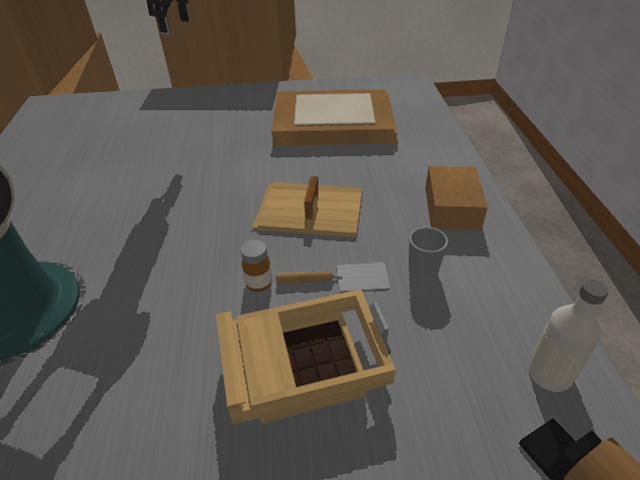

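The top view shows the lid at about (208,262) with its handle at (205,256). The case is at about (457,293), with the lip at the bottom (463,357) and the catch at the top (455,222). The spatula and jar stand between them, around (330,260) and (325,333), and the cup is at (339,148). I'll zoom in on the edges next.

```bash
cat > h.py <<'E'
import numpy as np, cv2
from workcell import *
from scipy.spatial.transform import Rotation as Ro
def ray(n,uv):
    m=camera_model(n);K=m["camera_matrix"];d=(np.array(uv,float)-K[:2,2])/[K[0,0],K[1,1]]
    p=d.copy()
    for _ in range(20): p=d/(1+m["k1"]*(p@p))
    return -m["R"].T@m["t"], m["R"].T@np.r_[p,1]
def onz(n,uv,z):
    o,d=ray(n,uv); return o+d*(z-o[2])/d[2]
def proj(n,X):
    m=camera_model(n);c=m["R"]@np.array(X)+m["t"];p=c[:2]/c[2]
    p=p*(1+m["k1"]*(p@p));K=m["camera_matrix"];return p*[K[0,0],K[1,1]]+K[:2,2]
def tri(a,b):
    (o1,d1),(o2,d2)=ray("top",a),ray("side",b)
    A=np.c_[d1,-d2];s=np.linalg.lstsq(A,o2-o1,rcond=None)[0]
    p,q=o1+s[0]*d1,o2+s[1]*d2; return (p+q)/2,np.linalg.norm(p-q)
E
python3 - <<'E'
import cv2,numpy as np
t=cv2.imread("pics/top0.png");s=cv2.imread("pics/side0.png")
z=lambda i,x,y,w,h,k:cv2.resize(i[y:y+h,x:x+w],None,fx=k,fy=k,interpolation=cv2.INTER_CUBIC)
cv2.imwrite("pics/c1.png",np.hstack([z(t,140,185,135,158,2.95)[:460],z(t,388,210,135,168,2.95)[:460]]))
cv2.imwrite("pics/c2.png",z(s,210,280,190,145,4.1))
E
```

```text
(no output)
```

View pics/c1.png

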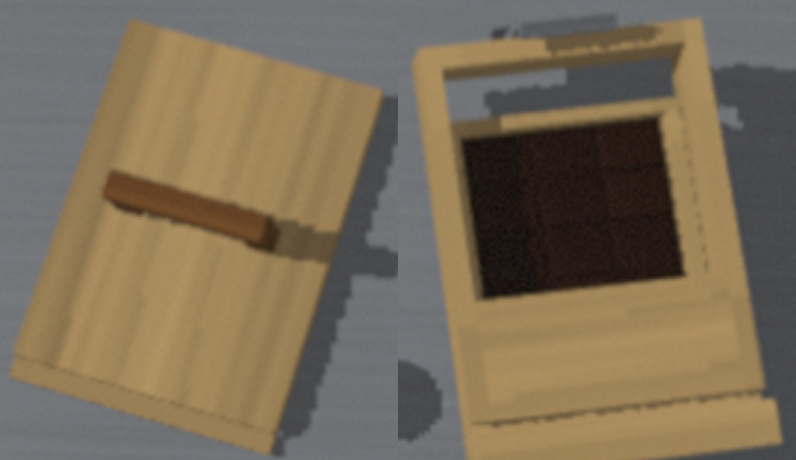

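View pics/c2.png

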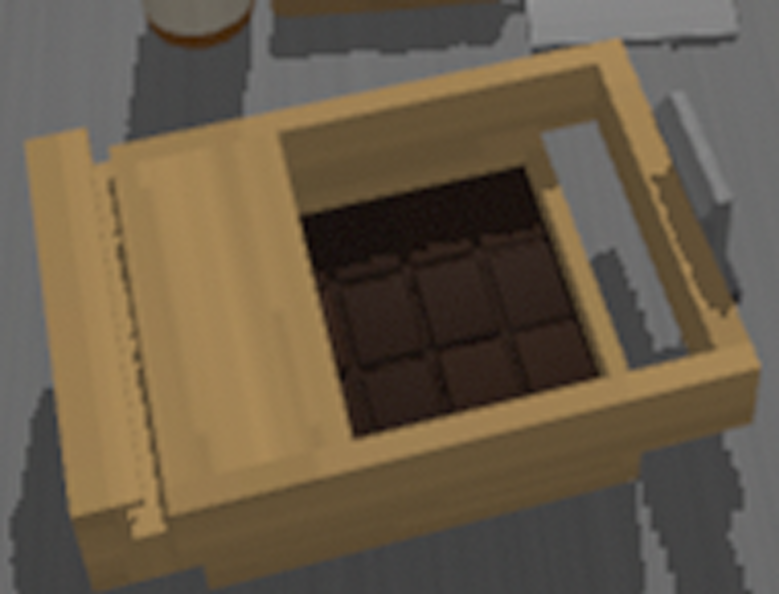

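The crops are sharp. In c1 the lid's far corners are at (130,20) and (380,92), and its tongue tip corners are at (10,375) and (270,455). The lip's inner edge runs (475,425)–(772,398) in c1 and (85,130)–(145,500) in c2. I'll triangulate these.

Run:
```python
from h import *
np.set_printoptions(precision=4,suppress=True)
T=lambda x,y:((x-398)/2.95+388-.33,y/2.95+210-.33)
L=lambda x,y:(x/2.95+140-.33,y/2.95+185-.33)
S=lambda x,y:(x/4.1+210-.38,y/4.1+280-.38)
P={}
for k,a,b in [("lipin+y",(475,425),(85,130)),("lipin-y",(772,398),(145,500)),("far+y",(414,52),(620,40)),("far-y",(700,20),(757,368)),
 ("infar+y",(445,72),(600,65)),("infar-y",(683,45),(712,348)),("lipout-y",(782,441),(75,518))]:
    p,e=tri(T(*a),S(*b));P[k]=p;print(k,p,e)
for n in("far","lipin"):
    d=P[n+"+y"]-P[n+"-y"];print(n,np.linalg.norm(d),"yaw",np.arctan2(-d[0],d[1]))
print("lid")
c=[onz("top",L(*p),z) for p,z in [((130,20),.012),((380,92),.012),((15,355),.012),((272,432),.012),((10,375),.0),((270,455),.0)]]
for p in c:print(p)
d=c[0]-c[1];print(np.linalg.norm(d),np.arctan2(-d[0],d[1]))
d=c[4]-c[5];print(np.linalg.norm(d),np.arctan2(-d[0],d[1]))
for i,j in((0,4),(1,5)):
    d=c[i]-c[j];print(np.linalg.norm(d),np.arctan2(d[1],d[0]))
h=[onz("top",L(*p),.056) for p in [(112,171),(276,220),(103,195),(262,238)]];print(np.array(h),np.mean(h,0))
for n,u in(("jar",(325,327)),("cup",(339,140))):print(n,onz("top",u,.085))
for u in((317,195),(356,195),(330,313),(336,250)):print("spat",onz("top",u,.005))
```

```text
lipin+y [ 0.3877 -0.1236  0.0832] 0.005525642089806662
lipin-y [ 0.4082 -0.2717  0.0828] 0.00044365731554556675
far+y [ 0.5833 -0.0921  0.0669] 0.001773431771787006
far-y [ 0.6045 -0.2425  0.0709] 0.0005921449700800259
infar+y [ 0.5725 -0.1078  0.0716] 0.0026466496659505565
infar-y [ 0.591  -0.2332  0.0708] 0.00027727366292713905
lipout-y [ 0.3873 -0.2758  0.0842] 2.5864283062146444e-06
far 0.15191257632977767 yaw 0.13987030431561426
lipin 0.1494960420375243 yaw 0.13727716928217487
lid
[0.6437 0.2496 0.012 ]
[0.6073 0.1063 0.012 ]
[0.4527 0.2959 0.012 ]
[0.4175 0.1534 0.012 ]
[0.4429 0.3011 0.    ]
[0.4058 0.1554 0.    ]
0.14793977626691368 -0.24874170971009568
0.15033160984450566 -0.24878646045595385
0.20770425523919706 -0.2508076804455664
0.20771980943122875 -0.239273409242232
[[0.5474 0.2411 0.056 ]
 [0.5246 0.1525 0.056 ]
 [0.5343 0.2447 0.056 ]
 [0.5148 0.1592 0.056 ]] [0.5303 0.1994 0.056 ]
jar [0.4242 0.0074 0.085 ]
cup [ 0.7152 -0.0037  0.085 ]
spat [0.6482 0.0282 0.005 ]
spat [ 0.6508 -0.0367  0.005 ]
spat [ 0.4529 -0.0004  0.005 ]
spat [ 0.5559 -0.0065  0.005 ]
```

Case yaw is about 0.139 and the lid's about -0.249. The handle is near (0.530, 0.2015). The frame datum is near (0.4955, -0.1826) with r about 10 mm. Next I turn the tool and go above the handle.

```bash
python3 -m crank '[[[0,0,0,0,0,0.12],[0,0,0,0,0,0.12],[0,0,0,0,0,0.12],[0,0,0,0,0,0.12],[0,0,0,0,0,0.12],[0,0,0,0,0,0.12],[0,0,0,0,0,0.12],[0,0,0,0,0,0.12]]]' 6 40
python3 -m crank '[[[0,0,0,0,0,0.118],[0,0,0,0,0,0.118],[0,0,0,0,0,0.118],[0,0,0,0,0,0.118],[-2.6,2.8,0,0,0,0],[-2.6,2.8,0,0,0,0],[-2.6,2.8,0,0,0,0],[-2.6,2.8,0,0,0,0]]]'
python3 -m crank '[[[-2.6,2.8,0,0,0,0],[-2.6,2.8,0,0,0,0],[-2.6,2.8,0,0,0,0],[-2.6,2.8,0,0,0,0],[-2.6,2.8,0,0,0,0],[-2.6,2.8,0,0,0,0],[-2.6,2.8,0,0,0,0],[0,0,0,0,0,0]]]'
cat > to.py <<'E'
import sys; from h import *
# args: handle x y z yaw slant(deg) -> tool shift (cm) and turn from measured pose
x,y,z,w,th=map(float,sys.argv[1:6]); s=read_state()
R=Ro.from_euler("z",w)*Ro.from_euler("y",-np.radians(th))*Ro.from_matrix([[0,1,0],[1,0,0],[0,0,-1]])
C=Ro.from_rotvec(s["tcp_rot"]); t=np.array([x,y,z])+R.apply([0,0,.019])
np.set_printoptions(precision=3,suppress=True)
print("shift",C.inv().apply(t-s["tool_pos"])*100,"turn",(C.inv()*R).as_rotvec(),"F",s["wrist_force"],"M",s["torque"],"grip",s["grip_force"],s["width"],s["time"])
E
python3 to.py .530 .2015 .1 -.248 0
```

```text
time: 0.77
tool_pos: [0.2557, 0.6242, 0.2305]
tcp_rot: [1.969, 2.448, -0.002]
wrist_force: [0.3, -0.2, 0.5]
width: 0.702
grip_force: 0.0
time: 1.43
tool_pos: [0.3388, 0.4946, 0.2305]
tcp_rot: [2.48, 1.928, -0.002]
wrist_force: [0.7, 0.2, 0.2]
width: 0.702
grip_force: 0.0
time: 2.1
tool_pos: [0.4864, 0.2658, 0.2309]
tcp_rot: [2.483, 1.919, -0.001]
wrist_force: [0.6, 0.4, 0.5]
width: 0.705
grip_force: 0.0
shift [-5.084  5.813 15.016] turn [ 0.002  0.003 -0.007] F [0.559 0.423 0.466] M [ 0.008 -0.023 -0.008] grip 0.0 0.705260033782902 2.1
```

```bash
python3 -m crank '[[[-2.54,2.9,0,0,0,-0.007],[-2.54,2.9,0,0,0,0],[0,0,4,0,0,0],[0,0,4,0,0,0],[0,0,4,0,0,0],[0,0,3,0,0,0],[0,0,0,0,0,0]]]'
python3 to.py .530 .2015 .048 -.248 0
python3 -c "
from h import *
cv2.imwrite('pics/a.png',np.hstack([cv2.resize(read_camera('top')[180:340,130:290],(400,400)),cv2.resize(read_camera('side')[120:260,240:380],(400,400))]))"
```

```text
time: 2.68
tool_pos: [0.5208, 0.2058, 0.0733]
tcp_rot: [-2.471, -1.932, 0.022]
wrist_force: [-1.4, -0.4, -1.2]
width: 0.705
grip_force: 0.0
shift [-0.158  1.051  4.422] turn [-0.013  0.008  0.005] F [-1.356 -0.378 -1.186] M [-0.003  0.079 -0.006] grip 0.0 0.7050474213911999 2.6833
```

View pics/a.png

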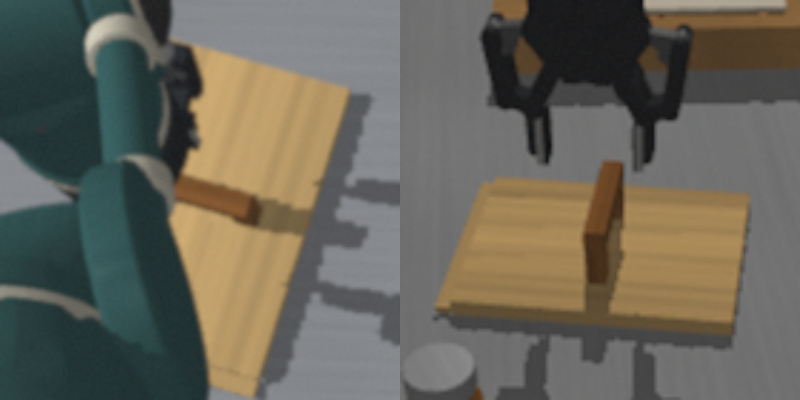

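The fingers straddle the bar, which sits near the middle of the side crop at (605,220). I let the arm settle and check again.

```bash
python3 -m crank '[[[0,0,0,0,0,0],[0,0,0,0,0,0],[0,0,0,0,0,0]]]' >/dev/null
python3 to.py .530 .2015 .048 -.248 0
```

```text
shift [-0.72   0.195  5.529] turn [ 0.004 -0.003  0.005] F [-0.022 -0.684 -0.661] M [ 0.017  0.023 -0.007] grip 0.0 0.7008729759205579 3.0333
```

```bash
python3 -m crank '[[[-0.72,0.2,1.5,0,0,0],[0,0,2,0,0,0],[0,0,2,0,0,0],[0,0,0,0,0,0],[0,0,0,0,0,0],[0,0,0,0,0,0]]]'
python3 to.py .530 .2015 .048 -.248 0
python3 -m crank '[[[0,0,0,0,0,0],[0,0,0,0,0,0],[0,0,0,0,0,0],[0,0,0,0,0,0],[0,0,0,0,0,0],[0,0,0,0,0,0]]]' 0.5 60
python3 to.py .530 .2015 .048 -.248 0
```

```text
time: 3.53
tool_pos: [0.5289, 0.2009, 0.0281]
tcp_rot: [2.473, 1.935, 0.004]
wrist_force: [0.2, -0.8, 0.1]
width: 0.704
grip_force: 0.0
shift [ 0.081  0.091 -0.094] turn [ 0.002 -0.001  0.005] F [ 0.247 -0.836  0.071] M [ 0.001 -0.006 -0.015] grip 0.0 0.7038000038721612 3.5333
time: 4.03
tool_pos: [0.5286, 0.2008, 0.0275]
tcp_rot: [2.474, 1.935, 0.003]
wrist_force: [-0.4, 1.2, 7.2]
width: 0.178
grip_force: 59.8
shift [ 0.106  0.121 -0.15 ] turn [ 0.002 -0.001  0.005] F [-0.386  1.172  7.182] M [0.012 0.053 0.007] grip 59.75892663002014 0.1775867184155201 4.0333
```

```bash
python3 -m crank '[[[0,0,-0.5,0,0,0],[0,0,-1,0,0,0],[0,0,-2,0,0,0],[0,0,-2.5,0,0,0],[0,0,-3,0,0,0],[0,0,-3,0,0,0],[0,0,-3,0,0,0],[0,0,-2,0,0,0]]]'
python3 -m crank '[[[0,0,0,0,0,-0.065],[0,0,0,0,0,-0.065],[0,0,0,0,0,-0.065],[0,0,0,0,0,-0.065],[0,0,0,0,0,-0.065],[0,0,0,0,0,-0.062],[0,0,0,0,0,0],[0,0,0,0,0,0]]]'
python3 to.py .5 -.18 .218 .139 0
```

```text
time: 4.7
tool_pos: [0.5282, 0.2006, 0.1997]
tcp_rot: [2.474, 1.935, 0.004]
wrist_force: [1.0, 1.1, -2.1]
width: 0.18
grip_force: 58.8
time: 5.37
tool_pos: [0.5271, 0.2002, 0.1961]
tcp_rot: [-2.058, -2.373, 0.001]
wrist_force: [0.8, 0.7, -2.7]
width: 0.175
grip_force: 58.7
shift [-37.254  -8.07   -0.276] turn [-0.001  0.     0.003] F [ 0.797  0.74  -2.714] M [0.047 0.028 0.035] grip 58.73228967189789 0.17528771746170685 5.3667
```

```bash
python3 -m crank '[[[-1.5,-0.3,0,0,0,0],[-2.8,-0.6,0,0,0,0],[-3,-0.65,0,0,0,0],[-3,-0.65,0,0,0,0],[-3,-0.65,0,0,0,0],[-3,-0.65,0,0,0,0],[-3,-0.65,0,0,0,0],[-3,-0.65,0,0,0,0]]]' >/dev/null
python3 -m crank '[[[-3,-0.65,0,0,0,0],[-3,-0.65,0,0,0,0],[-3,-0.65,0,0,0,0],[-3,-0.65,0,0,0,0],[-1.9,-0.3,0,0,0,0],[-1,-0.2,0,0,0,0],[0,0,0,0,0,0],[0,0,0,0,0,0]]]' >/dev/null
python3 -m crank '[[[0,0,0,-0.05,0,0],[0,0,0,-0.05,0,0],[0,0,0,-0.05,0,0],[0,0,0,-0.05,0,0],[0,0,0,-0.06,0,0],[0,0,0,0,0,0],[0,0,0,0,0,0],[0,0,0,0,0,0]]]'
python3 to.py .5 -.18 .218 .139 15
python3 -c "
from h import *
t=read_camera('top');s=read_camera('side');cv2.imwrite('pics/t2.png',t);cv2.imwrite('pics/s2.png',s)
cv2.imwrite('pics/b.png',np.hstack([cv2.resize(t[190:420,370:550],(400,511)),cv2.resize(s[190:440,200:396],(400,511))]))"
```

```text
time: 7.37
tool_pos: [0.503, -0.1782, 0.1965]
tcp_rot: [1.935, 2.238, 0.292]
wrist_force: [0.0, 0.9, -2.7]
width: 0.175
grip_force: 59.0
shift [-0.137  0.241 -0.257] turn [-0.003 -0.002  0.006] F [ 0.038  0.918 -2.744] M [-0.044  0.234  0.035] grip 59.01675581932068 0.17541984513868375 7.3667
```

View pics/b.png

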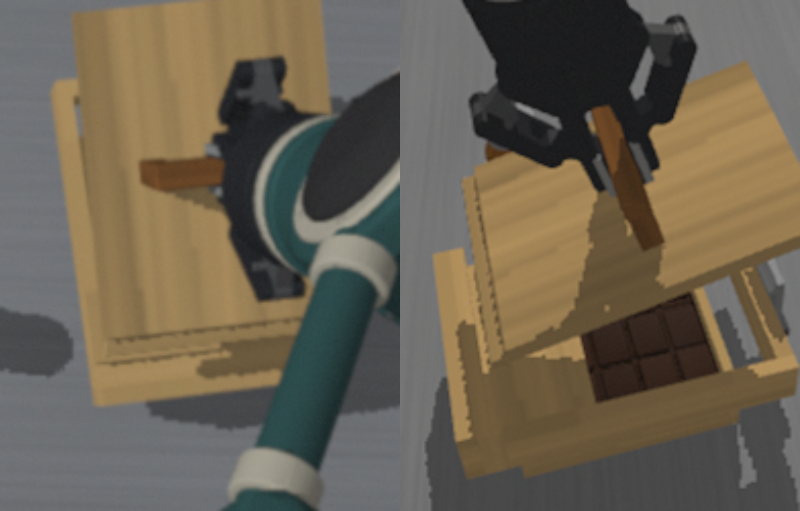

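The lid is held slanted over the case. The tongue's +y corner is near top-crop (106,360), and its -y corner near side-crop (490,362). I compare these with the pose predicted from the tool.

```bash
cat > lid.py <<'E'
from h import *
np.set_printoptions(precision=4,suppress=True)
M=Ro.from_matrix([[0,1,0],[1,0,0],[0,0,-1]])
F0=np.array([.4955,-.1826,0]);W=.139   # frame datum estimate
def lid():
    s=read_state();R=Ro.from_rotvec(s["tcp_rot"]);return s["tool_pos"]-R.apply([0,0,.019]),R*M.inv()
def pt(x,y,z):
    h,L=lid();return h+L.apply([x,y,z])
def fr(p):return Ro.from_euler("z",-W).apply(np.array(p)-F0)*1000
if __name__=="__main__":
    s=read_state();h,L=lid();e=L.as_euler("ZYX")
    FF=Ro.from_euler("z",-W).apply(s["wrist_force"]);MM=Ro.from_euler("z",-W).apply(s["torque"])
    print("t",s["time"],"tip",fr(pt(-.1105,0,-.048)),"endtop",fr(pt(.099,0,-.036)),"handle",fr(h),"yaw",e[0]-W,"slant",-np.degrees(e[1]),"roll",e[2],"F",FF,"M",MM,"grip",s["grip_force"])
E
python3 lid.py
python3 - <<'E'
from lid import *
for y in(.075,-.075):
  for x,z,n in((-.1105,-.048,"tipbot"),(-.1105,-.042,"tiptop"),(.099,-.036,"end")):
    p=pt(x,y,z);a=(proj("top",p)-[370,190])*2.222;b=(proj("side",p)-[200,190])*[2.041,2.044]+[400,0]
    print(y,n,p,"top",a,"side",b)
E
```

```text
t 7.4667 tip [-90.8162   2.2531 140.2695] endtop [108.5757   3.4771 205.6576] handle [  3.6533   2.8381 215.0319] yaw 0.006131515567551815 slant 14.877656625290534 roll -0.00012078177940094692 F [ 0.9305 -0.6957 -1.8965] M [-0.0087  0.3001 -0.0266] grip 59.0167897939682
0.075 tipbot [ 0.3944 -0.1187  0.1403] top [104.5313 353.805 ] side [463.528  186.6385]
0.075 tiptop [ 0.3929 -0.119   0.1461] top [106.3757 355.9492] side [459.9668 181.2374]
0.075 end [ 0.5917 -0.0899  0.2056] top [75.426  12.4469] side [745.3109  61.6713]
-0.075 tipbot [ 0.4161 -0.2672  0.1403] top [342.4297 326.0947] side [493.2174 371.749 ]
-0.075 tiptop [ 0.4146 -0.2674  0.1461] top [345.926  328.0043] side [489.2009 366.6997]
-0.075 end [ 0.6134 -0.2383  0.2057] top [320.2668 -11.9909] side [829.5044 225.015 ]
```

Prediction and picture agree to about 1.5 mm. I correct y by 3 mm and yaw by 0.006, then come down to just above the sill.

```bash
python3 -m crank '[[[-0.3,0,0,0,0,0.006],[0,-0.1,1.2,0,0,0],[0,-0.1,1.3,0,0,0],[0,-0.1,1.3,0,0,0],[0,-0.1,1,0,0,0],[0,-0.1,0.8,0,0,0],[0,0,0,0,0,0],[0,0,0,0,0,0]]]' >/dev/null
python3 -m crank '[[[0,0,0,0,0,0],[0,0,0,0,0,0]]]' >/dev/null; python3 lid.py
```

```text
t 8.3 tip [-81.328   -0.7607  85.2794] endtop [117.9513  -0.9711 151.0211] handle [ 13.0105  -0.8847 160.2092] yaw -0.0010208860971004097 slant 14.979293280838997 roll 0.0005770241593183456 F [-0.0112 -0.6445 -3.1521] M [0.0015 0.2622 0.0285] grip 59.00705695152283
```

```bash
D='[[[0,-0.1,0.39,0,0,0],[0,-0.1,0.39,0,0,0],[0,0,0,0,0,0],[0,0,0,0,0,0]]]'; python3 -m crank '[[[0,-0.1,0.39,0,0,0],[0,-0.1,0.39,0,0,0],[0,0,0,0,0,0],[0,0,0,0,0,0]]]' >/dev/null; python3 lid.py
python3 -m crank '[[[0,-0.026,0.1,0,0,0],[0,-0.026,0.1,0,0,0],[0,0,0,0,0,0],[0,0,0,0,0,0]]]' >/dev/null; python3 lid.py
python3 -m crank '[[[0,-0.026,0.1,0,0,0],[0,-0.026,0.1,0,0,0],[0,0,0,0,0,0],[0,0,0,0,0,0]]]' >/dev/null; python3 lid.py
```

```text
t 8.6333 tip [-82.3542  -0.0019  76.0339] endtop [117.0644  -0.2905 141.3514] handle [ 12.1434  -0.2261 150.7628] yaw -0.001322980018444192 slant 14.857388357808096 roll 0.0020663828419263675 F [ 0.7144  0.4205 -3.6696] M [-0.0351  0.2533  0.0445] grip 58.95587682723999
t 8.9667 tip [-82.0005  -0.2287  74.2785] endtop [117.381   -0.4972 139.7093] handle [ 12.4547  -0.4266 149.061 ] yaw -0.0012460158223004947 slant 14.889924757513212 roll 0.0016710826730175071 F [-0.937  -0.6453 -2.4829] M [-0.0077  0.2853 -0.0145] grip 58.96692752838135
t 9.3 tip [-82.0312  -0.1657  72.1174] endtop [117.3586  -0.4429 137.523 ] handle [ 12.4334  -0.3729 146.8881] yaw -0.0012822150679832611 slant 14.882697273525634 roll 0.0017927400615737193 F [-0.4714 -0.2411 -2.2071] M [ 0.0281  0.3262 -0.0007] grip 58.969271779060364
```

```bash
python3 -m crank '[[[0,-0.026,0.1,0,0,0],[0,0,0,0,0,0],[0,0,0,0,0,0]]]' >/dev/null; python3 lid.py
python3 -m crank '[[[0,-0.026,0.1,0,0,0],[0,0,0,0,0,0],[0,0,0,0,0,0]]]' >/dev/null; python3 lid.py
python3 -m crank '[[[0,-0.02,0.08,0,0,0],[0,0,0,0,0,0],[0,0,0,0,0,0]]]' >/dev/null; python3 lid.py
```

```text
t 9.55 tip [-81.9913  -0.1948  71.1437] endtop [117.392   -0.4633 136.569 ] handle [ 12.466   -0.3944 145.9237] yaw -0.001243506347691492 slant 14.888338269925669 roll 0.0017106171048218294 F [-0.7786  0.27   -2.9946] M [-0.0139  0.2265  0.0203] grip 58.97179663181305
t 9.8 tip [-82.0091  -0.175   70.1007] endtop [117.3773  -0.4466 135.5166] handle [ 12.4516  -0.3773 144.8762] yaw -0.0012571854012053407 slant 14.885637494169831 roll 0.0017412140673208065 F [ 0.4775 -0.0101 -2.8831] M [0.0166 0.2419 0.0016] grip 58.97183060646057
t 10.05 tip [-81.7567  -0.3345  69.4967] endtop [117.6005  -0.5774 135.0016] handle [ 12.6707  -0.5094 144.3144] yaw -0.0011332568948033694 slant 14.911231041620939 roll 0.0014135303362678153 F [-0.3989  0.6195 -2.0765] M [ 0.0278  0.2653 -0.0521] grip 59.1070818901062
```

```bash
python3 -m crank '[[[0,-0.02,0.08,0,0,0],[0,0,0,0,0,0],[0,0,0,0,0,0]]]' >/dev/null; python3 lid.py
python3 -m crank '[[[0,-0.02,0.08,0,0,0],[0,0,0,0,0,0],[0,0,0,0,0,0]]]' >/dev/null; python3 lid.py
```

```text
t 10.3 tip [-81.4603  -0.4171  68.9428] endtop [117.864   -0.6521 134.5479] handle [ 12.9295  -0.5809 143.8079] yaw -0.0011043807662500238 slant 14.940022440350274 roll 0.0012391439327079506 F [0.1545 0.6867 0.4594] M [0.0551 0.2803 0.0813] grip 59.36675190925598
t 10.55 tip [-81.2153  -0.4992  68.2961] endtop [118.0772  -0.7497 133.9979] handle [ 13.1382  -0.6629 143.2071] yaw -0.0011929600044080502 slant 14.967800949052009 roll 0.0010658929295356973 F [0.9983 1.1275 2.6395] M [0.2333 0.2763 0.0178] grip 59.667863845825195
```

Contact on the sill is felt at z of about 69.7, so r is about 9.8. I ease off slightly and slide to -x.

```bash
python3 -m crank '[[[0,0.02,-0.07,0,0,0],[0,-0.29,-0.077,0,0,0],[0,-0.29,-0.077,0,0,0],[0,0,0,0,0,0],[0,0,0,0,0,0]]]' >/dev/null; python3 lid.py
python3 -m crank '[[[0,-0.29,-0.077,0,0,0],[0,-0.29,-0.077,0,0,0],[0,0,0,0,0,0],[0,0,0,0,0,0]]]' >/dev/null; python3 lid.py
```

```text
t 10.9667 tip [-88.0559  -0.512   68.5979] endtop [111.3083  -0.7796 134.0816] handle [  6.3794  -0.6845 143.4056] yaw -0.001277218246977213 slant 14.905134029522962 roll 0.001081478707127187 F [1.6683 0.1214 1.8676] M [-0.0997  0.2615  0.0334] grip 59.58899974822998
t 11.3 tip [-94.4395  -0.22    68.3434] endtop [104.9814  -0.4709 133.6544] handle [  0.0607  -0.4076 143.0692] yaw -0.0011607076854522336 slant 14.85550368286898 roll 0.0016233290617872348 F [ 0.1164 -1.3664  0.6503] M [-0.052   0.3537  0.0182] grip 59.604138135910034
```

```bash
python3 -m crank '[[[0,-0.19,-0.051,0,0,0],[0,-0.19,-0.051,0,0,0],[0,0,0,0,0,0],[0,0,0,0,0,0]]]' >/dev/null; python3 lid.py
python3 -m crank '[[[0,-0.19,-0.051,0,0,0],[0,0,0,0,0,0],[0,0,0,0,0,0]]]' >/dev/null; python3 lid.py
python3 -m crank '[[[0,-0.19,-0.051,0,0,0],[0,0,0,0,0,0],[0,0,0,0,0,0]]]' >/dev/null; python3 lid.py
```

```text
t 11.6333 tip [-98.9991   0.365   67.7279] endtop [100.5115   0.059  132.764 ] handle [ -4.3962   0.1018 142.3233] yaw -0.0013659444238518503 slant 14.776539002336843 roll 0.0027919430444120485 F [-1.1969  0.0396 -1.0563] M [-0.0222  0.5526 -0.0007] grip 59.33267533779144
t 11.8833 tip [-100.4542    0.2223   67.9174] endtop [ 98.9966  -0.0818 133.1366] handle [ -5.9198  -0.0252 142.5997] yaw -0.001377924423187682 slant 14.829145326230789 roll 0.002442759684700563 F [-0.4244 -0.2514 -2.0741] M [ 0.0414  0.2893 -0.0353] grip 59.085928201675415
t 12.1333 tip [-101.9871   -0.0686   68.2291] endtop [ 97.4087  -0.3768 133.6161] handle [ -7.5156  -0.2951 142.9909] yaw -0.0014309452536315215 slant 14.877356453734668 roll 0.0019028081366014443 F [-0.0822  0.0348 -3.0666] M [-0.0378  0.2277 -0.0549] grip 59.03732657432556
```

```bash
python3 -m crank '[[[0,-0.19,-0.051,0,0,0],[0,0,0,0,0,0],[0,0,0,0,0,0]]]' >/dev/null; python3 lid.py
python3 -m crank '[[[0,-0.15,-0.04,0,0,0],[0,0,0,0,0,0],[0,0,0,0,0,0]]]' >/dev/null; python3 lid.py
python3 -m crank '[[[0,-0.1,-0.026,0,0,0],[0,0,0,0,0,0],[0,0,0,0,0,0]]]' >/dev/null; python3 lid.py
python3 -c "
from h import *
t=read_camera('top');s=read_camera('side');cv2.imwrite('pics/t3.png',t);cv2.imwrite('pics/s3.png',s)
cv2.imwrite('pics/d.png',np.hstack([cv2.resize(t[300:380,390:520],(400,246)),cv2.resize(s[290:440,205:305],(400,600))[:246*0+600]][1:]+[cv2.resize(s[300:400,300:400],(400,600))]))"
```

```text
t 12.3833 tip [-103.7959   -0.2019   68.4418] endtop [ 95.5787  -0.4786 133.8935] handle [ -9.3486  -0.4008 143.2343] yaw -0.0012912305337495211 slant 14.895949337083202 roll 0.0016015150905466097 F [-0.2275 -0.1671 -2.4274] M [ 0.0104  0.2705 -0.0193] grip 59.05294954776764
t 12.6333 tip [-105.3447   -0.198    68.4559] endtop [ 94.0316  -0.4758 133.9025] handle [-10.8955  -0.3986 143.246 ] yaw -0.0012952198479481702 slant 14.894489196813606 roll 0.0016310605316025711 F [-0.1134  0.5422 -2.3029] M [-0.0469  0.2554 -0.0162] grip 59.053072929382324
t 12.8833 tip [-106.3457   -0.2069   68.458 ] endtop [ 93.0294  -0.4866 133.9085] handle [-11.8979  -0.4087 143.2499] yaw -0.0013043724099480736 slant 14.895599922179354 roll 0.0016371767893763184 F [ 0.453 -0.868 -2.368] M [ 0.0022  0.2387 -0.0001] grip 59.052382707595825
```

View pics/d.png

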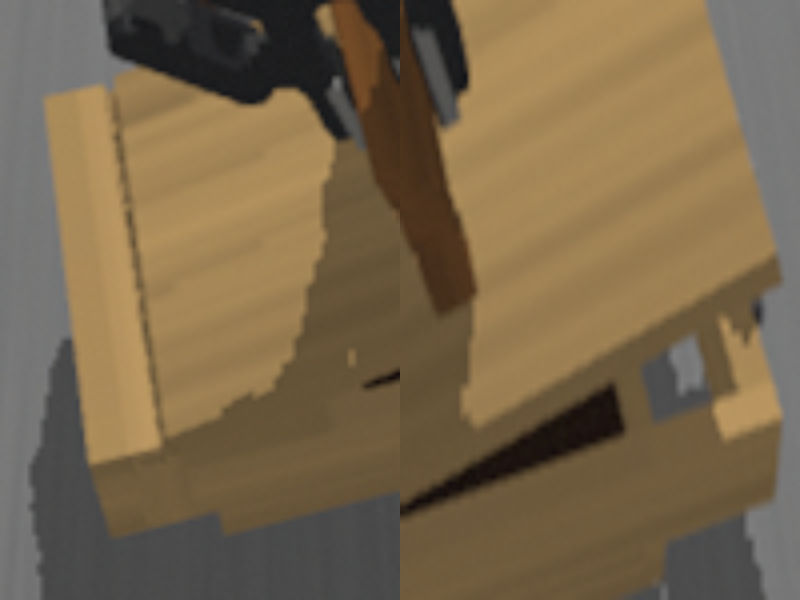

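The tongue is under the lip, with its shoulder close to the lip edge at about (140,310). I go on in 1 mm steps until it touches.

```bash
python3 -m crank '[[[0,-0.1,-0.026,0,0,0],[0,0,0,0,0,0],[0,0,0,0,0,0]]]' >/dev/null; python3 lid.py
python3 -m crank '[[[0,-0.1,-0.026,0,0,0],[0,0,0,0,0,0],[0,0,0,0,0,0]]]' >/dev/null; python3 lid.py
python3 -m crank '[[[0,-0.1,-0.026,0,0,0],[0,0,0,0,0,0],[0,0,0,0,0,0]]]' >/dev/null; python3 lid.py
```

```text
t 13.2333 tip [-107.4046   -0.2034   68.449 ] endtop [ 91.9721  -0.4692 133.8943] handle [-12.9549  -0.3967 143.2384] yaw -0.0012371520319747753 slant 14.894120524590926 roll 0.0015941352222637734 F [ 0.1662 -0.0547 -3.6152] M [-0.0495  0.2185  0.0239] grip 59.05282437801361
t 13.4833 tip [-108.2663   -0.2826   68.5363] endtop [ 91.0894  -0.5452 134.0456] handle [-13.8406  -0.468  143.3561] yaw -0.0012308667882250934 slant 14.912483264109824 roll 0.001442088238044592 F [ 0.0882 -0.356  -3.0679] M [ 0.0404  0.1688 -0.028 ] grip 59.0331244468689
t 13.7333 tip [-108.8143   -0.2794   68.7318] endtop [ 90.4846  -0.5573 134.4139] handle [-14.4535  -0.4697 143.6334] yaw -0.001311239229654343 slant 14.962156336728402 roll 0.0013876496378729675 F [ 2.384   0.6581 -2.5558] M [ 0.1992 -0.3402  0.1426] grip 58.97917449474335
```

The tongue touches home at tip x of about -108.4, gently (2.4 N). I lower the board by turning it about the tongue tip.

```bash
python3 -m crank '[[[0,0.056,0.213,0.02,0,0],[0,0.056,0.213,0.02,0,0],[0,0.056,0.213,0.02,0,0],[0,0,0,0,0,0],[0,0,0,0,0,0]]]' >/dev/null; python3 lid.py
python3 -m crank '[[[0,0.056,0.213,0.02,0,0],[0,0.056,0.213,0.02,0,0],[0,0.056,0.213,0.02,0,0],[0,0,0,0,0,0],[0,0,0,0,0,0]]]' >/dev/null; python3 lid.py
```

```text
t 14.15 tip [-109.1862   -0.2659   68.4569] endtop [ 93.8067  -0.2761 121.6374] handle [-10.3565  -0.337  137.3549] yaw 4.275971352099561e-05 slant 11.402260289743325 roll 0.0015692760351222745 F [ 2.3687 -0.6793 -1.6898] M [ 0.0646 -0.1607  0.1265] grip 59.11539673805237
t 14.5667 tip [-109.499    -0.2239   68.6958] endtop [ 96.326   -0.2902 109.5656] handle [ -6.7027  -0.3296 131.5222] yaw -0.00022103875914514237 slant 7.952635600635017 roll 0.0017271955488579877 F [ 1.3058  0.7767 -2.2997] M [ 0.0173 -0.1354  0.118 ] grip 59.10153329372406
```

```bash
python3 -m crank '[[[0,0.056,0.213,0.02,0,0],[0,0.056,0.213,0.02,0,0],[0,0,0,0,0,0],[0,0,0,0,0,0]]]' >/dev/null; python3 lid.py
python3 -m crank '[[[0,0.056,0.213,0.02,0,0],[0,0,0,0,0,0],[0,0,0,0,0,0]]]' >/dev/null; python3 lid.py
python3 -m crank '[[[0,0.056,0.213,0.02,0,0],[0,0,0,0,0,0],[0,0,0,0,0,0]]]' >/dev/null; python3 lid.py
```

```text
t 14.9 tip [-109.6677   -0.3059   69.026 ] endtop [ 97.6266  -0.4348 101.6343] handle [ -4.4418  -0.438  127.6925] yaw -0.0005300442422331852 slant 5.661337358510544 roll 0.0015901254536276194 F [-0.2603  0.1127 -1.8806] M [-0.0525 -0.0293  0.0259] grip 59.151111245155334
t 15.15 tip [-109.6256   -0.3191   69.3585] endtop [98.2659 -0.4771 97.9127] handle [ -3.2743  -0.4625 125.959 ] yaw -0.0006739141799071147 slant 4.542462790131765 roll 0.001495132085851253 F [-2.1707  0.3322  0.5852] M [-0.0726  0.0717  0.0226] grip 59.50863540172577
t 15.4 tip [-109.9234   -0.1593   68.8673] endtop [98.5116 -0.2559 93.1389] handle [ -2.4301  -0.283  123.268 ] yaw -0.00036172850895574427 slant 3.363724031333336 roll 0.0017680428825057048 F [-1.3604 -0.1424 -2.48  ] M [-0.1205  0.2523  0.0936] grip 59.51875627040863
```

```bash
python3 -m crank '[[[0,0.056,0.213,0.02,0,0],[0,0,0,0,0,0],[0,0,0,0,0,0]]]' >/dev/null; python3 lid.py
python3 -m crank '[[[0,0.04,0.155,0.014,0,0],[0,0,0,0,0,0],[0,0,0,0,0,0]]]' >/dev/null; python3 lid.py
python3 -m crank '[[[0,0.03,0.1,0.01,0,0],[0,0,0,0,0,0],[0,0,0,0,0,0]]]' >/dev/null; python3 lid.py
```

```text
t 15.65 tip [-109.9419   -0.0014   68.9457] endtop [98.9435 -0.1086 88.9742] handle [ -1.3648  -0.1445 121.1495] yaw -0.00039294939256037664 slant 2.1986653846746074 roll 0.002091897129923498 F [-0.9569  0.1096 -2.3198] M [-0.0723  0.3527  0.1003] grip 59.391714334487915
t 15.9 tip [-109.8701   -0.0157   69.1135] endtop [99.2681 -0.1593 86.3021] handle [ -0.5938  -0.1741 119.8373] yaw -0.000571880609457176 slant 1.4201910999559715 roll 0.001999021428001707 F [-1.5018  0.477  -2.8856] M [-0.0705  0.4331 -0.0189] grip 59.40429389476776
t 16.15 tip [-109.6859   -0.0826   69.3077] endtop [99.6056 -0.2475 84.5162] handle [  0.0656  -0.2454 118.9951] yaw -0.0006832641755762925 slant 0.8779289428376215 roll 0.0018301612921490518 F [-2.5947  0.8536 -2.7566] M [0.0108 0.4624 0.1173] grip 59.3899530172348
```

```bash
python3 -m crank '[[[0,0.03,0.1,0.01,0,0],[0,0,0,0,0,0],[0,0,0,0,0,0]]]' >/dev/null; python3 lid.py
python3 -m crank '[[[0,0,0.08,0.007,0,0],[0,0,0,0,0,0],[0,0,0,0,0,0]]]' >/dev/null; python3 lid.py
python3 -m crank '[[[0,0,0.05,0.005,0,0],[0,0,0,0,0,0],[0,0,0,0,0,0]]]' >/dev/null; python3 lid.py
```

```text
t 16.4 tip [-108.7189   -0.3737   69.6284] endtop [100.6892  -0.5774  83.1365] handle [  1.4326  -0.5315 118.4227] yaw -0.0009033553406420092 slant 0.41252677640718877 roll 0.0012134453108515325 F [-0.5675  0.655  -2.9211] M [ 0.0507 -0.0031 -0.0131] grip 59.352450370788574
t 16.65 tip [-108.9961   -0.481    69.7944] endtop [100.5017  -0.6565  81.8313] handle [  1.4954  -0.616  117.8138] yaw -0.0007795811623896309 slant 0.01008084221251846 roll 0.0010192192851405935 F [ 0.8427  0.8035 -1.6425] M [-0.0354 -0.1132  0.022 ] grip 59.532798528671265
t 16.9 tip [-109.0923   -0.5689   70.2864] endtop [100.4612  -0.7486  81.312 ] handle [  1.6297  -0.6993 117.772 ] yaw -0.0008089214305158077 slant -0.2664665638687756 roll 0.0008515772192816407 F [-0.7737  1.0094  3.2472] M [ 0.1082 -0.1506 -0.0254] grip 60.223063230514526
```

The moment dropped suddenly, which suggests the catch has snapped over. I check in the pictures.

```bash
python3 -c "
from h import *
t=read_camera('top');s=read_camera('side');cv2.imwrite('pics/t4.png',t);cv2.imwrite('pics/s4.png',s)
cv2.imwrite('pics/e.png',np.hstack([cv2.resize(s[270:430,205:405],(480,384)),cv2.resize(s[285:385,345:405],(230,384))]))"
```

```text
(no output)
```

View pics/e.png

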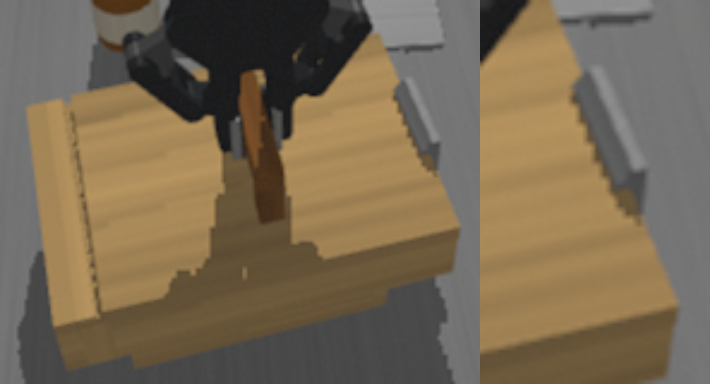

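The catch nose appears over the lid end, at (415,130). I confirm the lock with a small gentle lift of that end.

```bash
python3 -m crank '[[[0,0,-0.1,-0.01,0,0],[0,0,-0.1,-0.01,0,0],[0,0,0,0,0,0],[0,0,0,0,0,0]]]' >/dev/null; python3 lid.py
python3 -m crank '[[[0,0,0.08,0.008,0,0],[0,0,0.08,0.008,0,0],[0,0,0,0,0,0],[0,0,0,0,0,0]]]' >/dev/null; python3 lid.py
```

```text
t 17.3333 tip [-109.896     0.0361   69.0223] endtop [99.4264 -0.1934 83.7986] handle [ -0.0422  -0.167  118.4829] yaw -0.0009828489035930421 slant 0.7596223699541285 roll 0.0019817579953904096 F [ 0.3958  0.012  -2.0874] M [-0.0993  0.1639  0.0528] grip 59.49663698673248
t 17.6667 tip [-109.7718   -0.2487   70.0577] endtop [99.7611 -0.391  81.468 ] handle [  0.8628  -0.3913 117.7464] yaw -0.0005861120096575245 slant -0.1612606158860412 roll 0.0016192786196693731 F [-3.5316  1.4954  5.2047] M [0.1202 0.4224 0.0014] grip 60.454110503196716
```

The forces after the test look like the catch pushing on the lid end again. I compare the catch's position across the pictures numerically and by eye.

```bash
python3 -c "
from h import *
s=read_camera('side');cv2.imwrite('pics/s5.png',s)
z=lambda i:cv2.resize(i[285:385,350:400],(260,520),interpolation=cv2.INTER_CUBIC)
cv2.imwrite('pics/f.png',np.hstack([z(cv2.imread('pics/'+n+'.png')) for n in('side0','s4','s5')]))
from lid import *
for n in('side0','s4','s5'):
  i=cv2.imread('pics/'+n+'.png').astype(int)[295:350,368:395];m=(abs(i[...,0]-i[...,2])<14)&(i.mean(2)>112);v,u=np.nonzero(m);print(n,m.sum(),u.mean(),v.mean())
a=proj('side',F0+Ro.from_euler('z',W).apply([.100,0,.085]));b=proj('side',F0+Ro.from_euler('z',W).apply([.105,0,.085]));print('px per 5mm',b-a,a)
"
```

```text
side0 108 12.546296296296296 19.73148148148148
s4 736 17.964673913043477 18.89266304347826
s5 740 17.85 18.755405405405405
px per 5mm [ 3.3187 -0.7297] [377.2527 320.0335]
```

View pics/f.png

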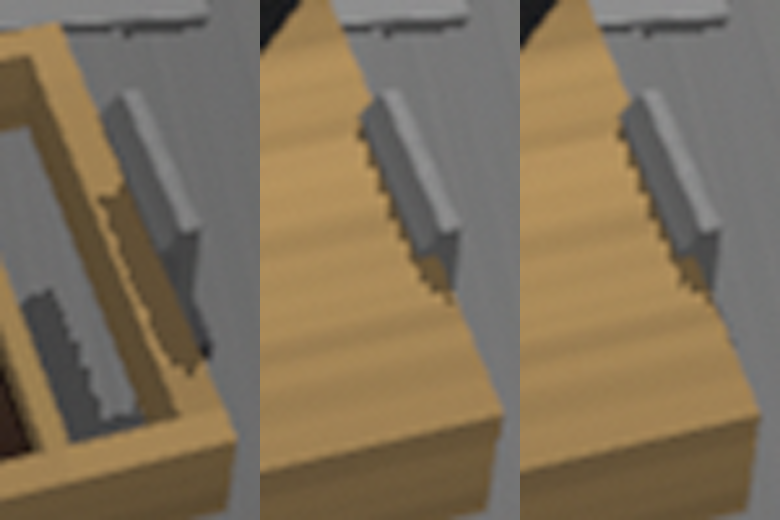

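In all three views the catch's top corner is at the same place, local (125,92), so it is back at rest with its nose over the lid: locked. I ease off, let go and retreat.

```bash
python3 -m crank '[[[0,-0.05,-0.1,0,0,0],[0,0,0,0,0,0],[0,0,0,0,0,0]]]' >/dev/null; python3 lid.py
python3 -m crank '[[[0,0,0,0,0,0],[0,0,0,0,0,0],[0,0,0,0,0,0],[0,0,0,0,0,0],[0,0,0,0,0,0],[0,0,0,0,0,0]]]' 6 20; python3 lid.py
```

```text
t 17.9667 tip [-110.2679   -0.1403   70.1137] endtop [99.2559 -0.3216 81.689 ] handle [  0.3291  -0.3033 117.8896] yaw -0.0007729584030335968 slant -0.11614733691228883 roll 0.0016156945498839725 F [-0.4655 -0.6835 -2.1804] M [ 0.0015 -0.105   0.083 ] grip 59.5050448179245
time: 18.47
tool_pos: [0.496, -0.1829, 0.0994]
tcp_rot: [-2.061, -2.368, 0.001]
wrist_force: [0.2, -0.5, -1.1]
width: 0.704
grip_force: 0.0
t 18.4667 tip [-110.1395   -0.264    70.629 ] endtop [99.3827 -0.4448 82.2336] handle [  0.4508  -0.4197 118.4203] yaw -0.0007798285406994676 slant -0.10813411415482134 roll 0.001448055820893135 F [ 0.1067 -0.477  -1.0686] M [ 0.0132 -0.01   -0.0229] grip 0.0
```

```bash
python3 -m crank '[[[0,0,-0.5,0,0,0],[0,0,-1.5,0,0,0],[0,0,-2.5,0,0,0],[0,0,-3,0,0,0],[0,0,-3,0,0,0],[0,0,-3,0,0,0],[0,0,-3,0,0,0],[0,0,-3,0,0,0]]]'
python3 -m crank '[[[2,0,0,0,0,0],[3.5,0,0,0,0,0],[3.5,0,0,0,0,0],[3.5,0,0,0,0,0],[3.5,0,0,0,0,0],[2,0,0,0,0,0],[0,0,0,0,0,0],[0,0,0,0,0,0]]]'
python3 -c "
from h import *
t=read_camera('top');s=read_camera('side');cv2.imwrite('pics/t6.png',t)
cv2.imwrite('pics/g.png',np.hstack([cv2.resize(s[270:430,205:405],(450,360)),cv2.resize(t[205:385,385:535],(300,360))]))"
```

```text
time: 19.13
tool_pos: [0.4961, -0.183, 0.2963]
tcp_rot: [-2.061, -2.368, 0.001]
wrist_force: [0.6, 0.3, -0.1]
width: 0.704
grip_force: 0.0
time: 19.8
tool_pos: [0.4714, -0.0041, 0.2951]
tcp_rot: [-2.059, -2.371, 0.0]
wrist_force: [0.4, -0.1, 0.1]
width: 0.707
grip_force: 0.0
```

View pics/g.png

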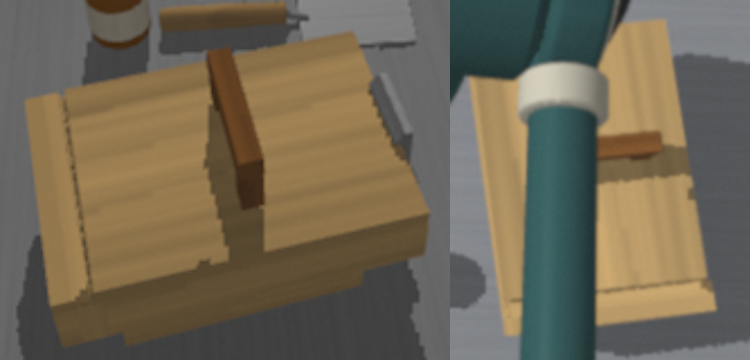

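The picture shows the lid flat and square under the lip, with the catch over its end at (395,120). The gripper is clear and the bystanders haven't been moved.

```bash
python3 -c "
from workcell import *
print(finish_job())"
```

```text
the job is handed in; nothing more can be done
None
```

The lid is on the brownie case, tongue in the groove, flat and square, with the catch snapped over its end and the gripper clear. The job was handed in at about 20 s of the 72 s allowed, and no verdict came back.

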